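# Release and hold the sprung cover of a leak-test chamber

### The arm

A 6-joint arm with a two-finger parallel gripper is mounted at the origin on a cart in front of the work surface, level with it; the furniture and walls round the work are solid. World frame = base frame: x ahead of the robot, y to its left, z up, the work surface at z = 0. Lengths are in m, angles in rad, forces in N, time in s.
With the tool pointing down it reaches from about 0.35 to 0.775 m from the base axis. Payload 7.3 kg.
Tool frame: the origin (TCP) lies on the centre line of the jaws, within the pads' length; the fingertips stand 14 mm ahead of it and the grasp point (between the pads) lies 5 mm behind it; z points along the fingers, y is the line along which they close (so a half turn about z gives the same grasp; the last joint's range is limited). The gripper opens to 92 mm and grips with 3 to 60 N. Pads are 19 mm wide; open, the fingers measure 130 mm over their backs; the gripper's body (75 mm by 190 mm) begins 47 mm behind the grasp point.
Start: joints at [1.108, 0.342, 1.524, -0, 1.275, -0.146], TCP at [0.164, 0.499, 0.212] pointing down, gripper open.
Joint ranges: [-2.53, 2.53], [-0.77, 2.02], [0.04, 2.7], [-1, 4.14], [0.28, 2.66], [-3.11, 3.11]. Speed limits (rad/s): [2.57, 2.57, 3.14, 3.14, 3.14, 3.14].

### API

Orientations are given as [roll, pitch, yaw] about the fixed x, y, z axes, in that order (R = Rz(yaw) Ry(pitch) Rx(roll)).
In Python, from rig import arm gives the robot as it stands. The module is installed in compiled form; this text tells all that it offers.
- The arm moves only by the tool send_rows, never from a script. Its argument "motion" is a list of rows, each a list of 7 numbers: the opening, from 0 (shut) to 1 (fully open), then the shift along the tool's x, y, z in m, then the turn, a rotation vector about the tool's x, y, z in rad. In form: [[fingers, x, y, z, rx, ry, rz], ...]. A call has 1 to 12 rows; each row is the pose to reach, as a shift and turn from the pose commanded when the call began, along the tool's axes at that moment; what a row does not reach only later rows make up. A row lasts 1/10 s, in which the tool goes at most 50 mm and 8.59 degrees, less where a joint would pass 70% of its speed; a pose out of reach is approached as far as the arm can. A call with a gripper value outside its range is refused whole. The fingers move at their own pace and stop on an object; "force" is the grip in N (left out, the last holds). Time passes only in rows, so rows that repeat a pose let the fingers close. It gives the time, the measured TCP pose, the force, the opening and the grip force at its end, in the units of the state.
- arm.sense(): the state, without advancing time (a new reading comes with each control period).
- arm.get_image(name): name is "side" or "top"; returns a dict with "img" (384x512x3 uint8, red, green, blue), "fx", "fy", "cx", "cy" (pixels), "extrinsics" (4x4, takes a point from camera to world coordinates). Camera axes: x right, y down, z forward; pixel columns grow to the right and rows downward; lengths in m; the calibration is good to about 2 mm. A picture is of the moment at which its call begins. There is no depth.
- arm.finish_job(): hands the job in; it is judged then, once.
Trained networks look in the newest picture that a camera, given by its name, has taken for a name from the list of things; names that differ only in an ending like _2 or _b are one class to them, and where a whole thing is asked for, a point or a joint stands for the part that bears it (a point fixed in the world has none). Each returns a list of dicts, best first, with "confidence" (0 to 1); they miss things now and then, are a little off and sometimes report something else, mostly with a low value. They report only what shows in the picture. A call takes as long as a camera call.
- arm.find_in(camera, query): "position" ([column, row] as shares, 0 to 1, of the picture: columns of its width, rows of its height, amid what is visible of it).
The state is a dict: "t": time; "qpos": joint angles; "qvel": joint speeds; "effort": joint torques, N m; "tcp_pos": TCP position; "eef_rot": TCP orientation; "force": force on the tool from outside, world axes, zero at the start; "torque": the same for the moment, N m; "gripper_width": finger opening in m; "gripper_force": force on a finger pad.
Only numpy, scipy, OpenCV 4.12 (cv2) and the standard library are available. Lean on these libraries where they do the work, as an engineer would, in place of code of your own. Each camera call takes 0.05 s, during which the arm holds its last target. There are 200 camera calls.

### The job

Open the white leak-test chamber so that its seal can be inspected: hold the blue screwdriver and press the recessed red release button on the chamber's right side with its tip until the cover pops ajar, then lay the screwdriver back down on the bench. Then lift the sprung cover by its black bar handle past its balance point, until its red pointer stands in the green part of the quadrant, bring it back down until the pointer is in the yellow part just below the balance point, and finish there still holding the handle in the gripper: do not let go. Leave the bottles, jar, V block and red chuck where they are.

Things in the scene. Friction and masses are not known exactly. Their poses are not given: they have to be found in the camera images.
- chamber: White chamber fixed to the bench, 150 mm deep (x) by 184 mm wide (y), 105 mm tall; origin at the centre of its underside, x points front to back, y to its left, z up. Cover hinged along the back edge; release button on its right (-y) side. A quadrant, radius 105 mm about the hinge, stands at y = -102 mm, up to 220 mm above the bench: grey, yellow, red, green as the cover rises.
- cover_hinge (a point): Middle of the cover's hinge axis, which runs along the chamber's y; 75 mm behind the chamber's origin, 105 mm above the bench. Fixed.
- cover (a joint): Cover angle, rad: 0 = shut and caught, front edge rises as it grows, stop at 1.35. Freed by the catch, the cover (0.9 kg) pops up to about 0.09 and rests there. Sprung, balance point about 0.98: let go below it, it falls shut (under 2 N at the handle); above it the spring carries it up. Quadrant: yellow 0.68 to 0.90, red 0.90 to 1.08, green 1.08 to 1.4.
- handle (a point): Middle of the cover's black round bar handle, 12 mm thick, 110 mm long, parallel to the hinge axis, on two 10 mm rods at its ends; 200 mm from the hinge axis in the cover's plane, 50 mm ahead of the plate's edge with free space between; 105 mm above the bench when shut. Can be gripped from above; turns between the fingers as the cover swings.
- release (a joint): Travel of the red release button in m, 0 = out, 0.005 = fully in; it moves along the chamber's +y and springs back (all the way once the cover is lifted). It takes 2.4 N to start and about 5 N in all to bottom; the catch lets go at about 3 mm.
- button_mouth (a point): Centre of the mouth of the recess of the release button, a round hole 18 mm across with a 3 mm chamfer in a black 46 mm square bezel, on the chamber's right side, 55 mm above the bench; fixed. The hole runs along the chamber's +y, and the button's face, 15 mm across, lies 9 mm inside the mouth.
- screwdriver: Screwdriver, 198 mm long, 75 g, lying on the bench at the start; origin in the middle of its length under its axis (axis 14 mm above the origin plane). Its own -y points to the tip. Blue handle, 28 mm thick, from y = +2 to +99 mm; steel shaft, 6 mm thick, from y = 0 to the tip at y = -102 mm.
- driver_tip (a point): Point of the screwdriver's tip, on its axis.
- driver_grip (a point): Place to grip the screwdriver, on its axis in the front part of the blue handle, 124 mm behind the tip.
- bottle_a: amber glass 30 ml bottle, 33 mm across, 79 mm tall, standing; origin at its underside. A bystander.
- bottle_b: the other amber glass 30 ml bottle, same size, standing; origin at its underside. A bystander.
- jar: clear parts jar with white lid, 62 mm across, 68 mm tall; origin at its underside. A bystander.
- v_block: white V fixture block, 52x90x30 mm; origin at its underside. A bystander.
- chuck: red ring-shaped chuck insert, 43 mm across, 31 mm tall; origin at its underside. A bystander.

How it is judged:
By the outcome, as a careful person would: the job done as asked, in the order asked, and still so for the second after the job is handed in, while the arm keeps its last pose, push and grip.
It also fails if it takes over 70 s, if anything falls off the work surface, if the arm or the gripper's body presses on something with over 40 N, if the wrist force passes 120 N, or if a joint passes its speed limit or range.

## Working session

There is one attempt and no reset: what is moved stays moved. The work goes in short steps, Python scripts to look and compute and a tool call to move; the robot and the scene stay as the last step left them, time stands still between calls to the robot, and variables do not carry over. Pictures are saved under pics/ and viewed, at most 10 in all, crops included, and the job is handed in when it is done.

Besides the shell and the picture viewer there is one more tool, called as name([rows], argument=value, ...), one row to a line, values as JSON. send_rows: Moves the arm, as the interface text tells. Its arguments: {"type":"object","properties":{"motion":{"type":"array","items":{"type":"array","items":{"type":"number"}}},"force":{"type":"number"}},"required":["motion"]}

```bash
mkdir -p pics
cat > h.py <<'E'
import numpy as np, cv2
from rig import arm
from scipy.spatial.transform import Rotation as R
def snap(cam,fn=None):
    d=arm.get_image(cam)
    if fn: cv2.imwrite('pics/'+fn,d['img'][:,:,::-1])
    return d
def ray(d,u,v):
    E=np.array(d['extrinsics']); r=E[:3,:3]@np.array([(u-d['cx'])/d['fx'],(v-d['cy'])/d['fy'],1.]); return E[:3,3],r
def atz(d,u,v,z):
    o,r=ray(d,u,v); return o+r*(z-o[2])/r[2]
def proj(d,p):
    E=np.array(d['extrinsics']); c=E[:3,:3].T@(np.array(p)-E[:3,3]); return np.array([d['fx']*c[0]/c[2]+d['cx'],d['fy']*c[1]/c[2]+d['cy']])
E
python3 - <<'E'
from h import *
for c in('top','side'):
    d=snap(c,c+'0.png'); print(c,d['fx'],d['cx'],d['cy'],np.round(d['extrinsics'],3).tolist())
    for q in ['chamber','screwdriver','driver_tip','driver_grip','handle','button_mouth','cover_hinge','bottle_a','jar','v_block','chuck']:
        for r in arm.find_in(c,q)[:2]:
            u,v=r['position'][0]*512,r['position'][1]*384
            print(q,round(r['confidence'],2),round(u),round(v),np.round(atz(d,u,v,{'handle':.105,'cover_hinge':.105,'button_mouth':.055,'chamber':.105}.get(q,.014)),3))
print(arm.sense())
E
```

```text
top 380.92359523263667 260.57012151298346 192.67732585620084 [[-0.026, -0.987, 0.156, 0.358], [-1.0, 0.023, -0.018, -0.022], [0.015, -0.156, -0.988, 1.12], [0.0, 0.0, 0.0, 1.0]]
chamber 0.71 184 174 [0.575 0.164 0.105]
screwdriver 0.93 334 214 [ 0.465 -0.257  0.014]
driver_tip 0.73 337 214 [ 0.463 -0.263  0.014]
driver_grip 0.68 338 213 [ 0.469 -0.269  0.014]
handle 0.68 179 176 [0.569 0.178 0.105]
handle 0.55 182 177 [0.566 0.17  0.105]
button_mouth 0.7 182 179 [0.572 0.181 0.055]
button_mouth 0.24 336 149 [ 0.649 -0.262  0.055]
cover_hinge 0.56 182 177 [0.565 0.171 0.105]
bottle_a 0.63 376 232 [ 0.41  -0.375  0.014]
bottle_a 0.57 380 208 [ 0.48  -0.391  0.014]
jar 0.94 370 174 [ 0.58  -0.369  0.014]
jar 0.57 181 173 [0.596 0.192 0.014]
v_block 0.76 336 150 [ 0.657 -0.273  0.014]
v_block 0.48 339 215 [ 0.461 -0.271  0.014]
chuck 0.64 144 259 [0.349 0.293 0.014]
side 421.44502737808466 258.68782004983905 192.79477930499027 [[0.853, -0.344, 0.393, 0.066], [-0.522, -0.544, 0.657, -0.766], [-0.013, -0.765, -0.643, 0.839], [0.0, 0.0, 0.0, 1.0]]
chamber 0.84 244 163 [0.547 0.122 0.105]
sc
[... 542 characters left out ...]
k 0.52 164 179 [0.351 0.296 0.014]
{'t': 1.2, 'qpos': array([ 1.10803185e+00,  3.41984327e-01,  1.52410359e+00, -1.82166726e-06,
        1.27538220e+00, -1.45989453e-01]), 'qvel': array([ 0.00064444,  0.0007061 , -0.00020372, -0.00050366,  0.00147886,
        0.00013598]), 'effort': array([-2.53914013e-04, -4.31137991e+01, -2.44481742e+01,  7.17954990e-02,
        4.83936723e-02, -2.19514544e-05]), 'tcp_pos': array([0.16352461, 0.4989092 , 0.21234739]), 'eef_rot': array([3.14147167e+00, 1.95497320e-05, 2.82481816e+00]), 'force': array([-0.38505948,  0.66970148, -0.37595347]), 'torque': array([-0.05585971, -0.03468674,  0.03935457]), 'gripper_force': 0.0, 'gripper_width': 0.09163755657926904}
```

Run:
```python
import cv2
a=cv2.imread('pics/top0.png');b=cv2.imread('pics/side0.png')
cv2.imwrite('pics/t1.png',cv2.resize(a[110:290,110:410],(800,480),interpolation=2))
cv2.imwrite('pics/s1.png',cv2.resize(b[70:340,130:400],(600,600),interpolation=2))
```

```text
(no output)
```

View pics/t1.png

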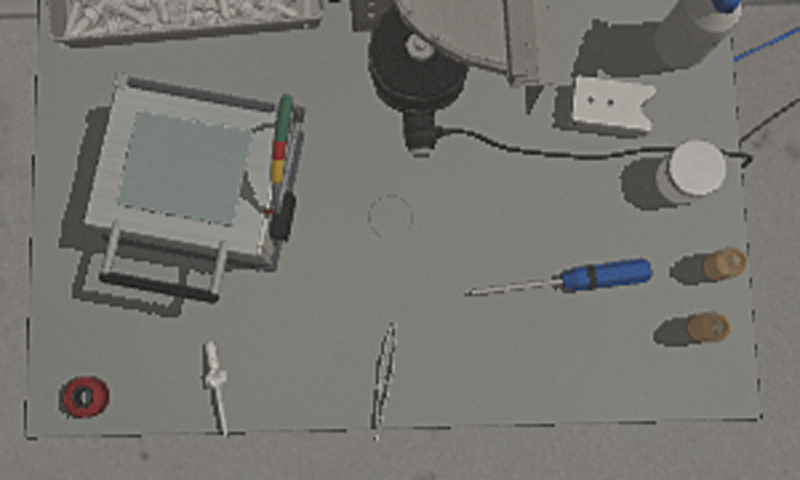

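View pics/s1.png

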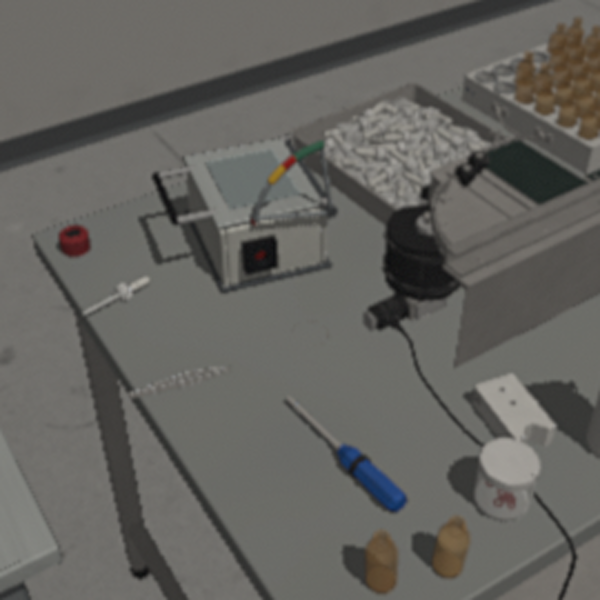

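```bash
cat >> h.py <<'E'
from scipy.optimize import least_squares
def goto(pos,yaw):  # motion in current tool frame (tool down)
    s=arm.sense(); r=R.from_euler('xyz',s['eef_rot']); 
    print('shift',np.round(r.inv().apply(np.array(pos)-s['tcp_pos']),4),'turn',np.round((r.inv()*R.from_euler('xyz',[np.pi,0,yaw])).as_rotvec(),4))
E
python3 - <<'E'
from h import *
T=snap('top');S=snap('side')
t=lambda u,v:(u/2.6667+110,v/2.6667+110)
s=lambda u,v:(u*.45+130,v*.45+70)
obs=[(T,t(103,277),(-.125,.055,.105)),(T,t(216,297),(-.125,-.055,.105)),(S,s(156,176),(-.125,.055,.105)),(S,s(176,218),(-.125,-.055,.105)),(T,t(120,82),(.075,.092,.105)),
(S,s(223,288),(-.075,-.092,0)),(S,s(326,264),(.075,-.092,0)),(T,t(272,268),(-.075,-.092,0))]
def W(p,l): c,n=np.cos(p[2]),np.sin(p[2]); return np.array([p[0]+c*l[0]-n*l[1],p[1]+n*l[0]+c*l[1],l[2]])
f=lambda p:np.concatenate([proj(d,W(p,l))-uv for d,uv,l in obs])
r=least_squares(f,[.57,.17,-.15],loss='soft_l1');print('chamber',r.x.round(4));print(f(r.x).reshape(-1,2).round(1))
o,q=ray(S,*s(261,255)); p=r.x
n=np.array([-np.sin(p[2]),np.cos(p[2]),0]); P=o+q*(((p[:2]@n[:2]-.092)-o@n)/(q@n)); print('button',P, 'local', (P-W(p,(0,0,0)))@[np.cos(p[2]),np.sin(p[2]),0])
a=atz(T,*t(467,294),.014);b=atz(T,*t(651,268),.014);a2=atz(S,*s(287,400),.014);print('tip',a,a2,'end',b,np.linalg.norm(a-b))
ax=(a-b)/np.linalg.norm(a-b);g=a-.124*ax;yaw=np.arctan2(ax[1],ax[0]);print('grip',g,'yaw',yaw)
goto([g[0],g[1],.12],yaw)
E
```

```text
chamber [ 0.5791  0.1761 -0.2181]
[[ 0.6 -0.3]
 [-1.4  0.2]
 [-0.1  0.5]
 [-0.7  1.7]
 [-1.7 -1. ]
 [ 0.3  1.5]
 [ 0.3  1.6]
 [-0.3 -0.3]]
button [0.53952906 0.09067711 0.04862012] local -0.020108837073379314
tip [ 0.44990954 -0.11195602  0.014     ] [ 0.44893309 -0.12296753  0.014     ] end [ 0.47353372 -0.31513042  0.014     ] 0.20454324033818244
grip [ 0.4642312  -0.23512619  0.014     ] yaw 1.686551878222809
shift [-0.5144 -0.6039  0.0923] turn [ 1.0000e-04 -1.0000e-04  1.1383e+00]
```

send_rows([
  [1,-0.32,-0.283,0,0,0,0.14],
  [1,-0.32,-0.283,0,0,0,0.28],
  [1,-0.32,-0.283,0,0,0,0.42],
  [1,-0.32,-0.283,0,0,0,0.56],
  [1,-0.32,-0.283,0,0,0,0.7],
  [1,-0.32,-0.283,0,0,0,0.84],
  [1,-0.32,-0.283,0,0,0,0.98],
  [1,-0.32,-0.283,0,0,0,1.138],
  [1,-0.32,-0.283,0,0,0,1.138],
])

```text
t: 2.2
tcp_pos: [0.3809, 0.1274, 0.2126]
eef_rot: [3.14, 0.001, 1.68]
force: [0.4, 0.4, -0.0]
gripper_width: 0.0917
gripper_force: 0.0
```

```bash
python3 -c "
from h import *
print(arm.sense()['tcp_pos']);goto([.4642,-.2351,.11],1.687)"
```

```text
[0.3809056  0.12742324 0.21260005]
shift [-0.3694  0.0432  0.1029] turn [ 0.0012  0.0006 -0.007 ]
```

send_rows([
  [0.8,-0.05,0.006,0.013,0,0,0],
  [0.8,-0.1,0.012,0.027,0,0,0],
  [0.8,-0.15,0.018,0.04,0,0,0],
  [0.8,-0.2,0.024,0.055,0,0,0],
  [0.8,-0.25,0.03,0.07,0,0,0],
  [0.8,-0.3,0.036,0.084,0,0,0],
  [0.8,-0.34,0.04,0.095,0,0,0],
  [0.8,-0.369,0.043,0.103,0,0,0],
  [0.8,-0.369,0.043,0.103,0,0,0],
  [0.8,-0.369,0.043,0.103,0,0,0],
])

```text
t: 3.2
tcp_pos: [0.4644, -0.2314, 0.1088]
eef_rot: [-3.141, -0.001, 1.685]
force: [-0.1, -0.3, 0.7]
gripper_width: 0.0735
gripper_force: 0.0
```

```bash
python3 -c "
from h import *
T=snap('top','t2.png');S=snap('side','s2.png')
a=cv2.imread('pics/t2.png')[170:250,260:400];b=cv2.imread('pics/s2.png')[220:320,230:370]
cv2.imwrite('pics/c2.png',np.vstack([cv2.resize(a,(500,286)),cv2.resize(b,(420,300)).copy() if 0 else np.pad(cv2.resize(b,(420,300)),((0,0),(0,80),(0,0)))]))
print(arm.sense()['tcp_pos']);goto([.4642,-.2351,.017],1.687)
for z in (.017,): print(proj(T,[.4642,-.2351,.014]),proj(S,[.4642,-.2351,.014]))"
```

```text
[ 0.46467769 -0.23024468  0.10950457]
shift [-0.0048 -0.001   0.0925] turn [-0.0001 -0.0005  0.0004]
[327.053602   214.33329692] [288.29073091 276.38977167]
```

View pics/c2.png

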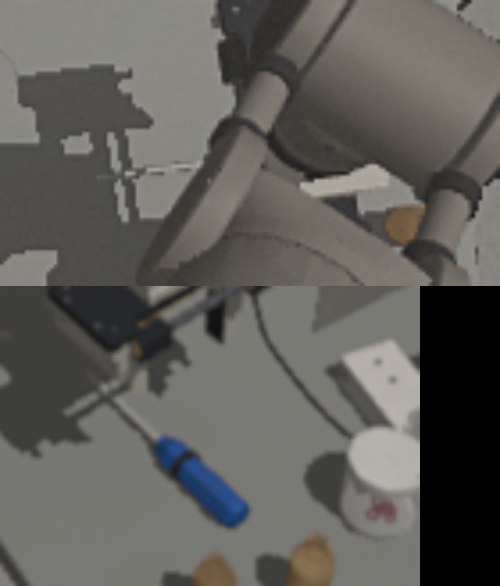

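send_rows([
  [0.8,-0.004,-0.001,0.045,0,0,0],
  [0.8,-0.005,-0.001,0.08,0,0,0],
  [0.8,-0.005,-0.001,0.092,0,0,0],
  [0.8,-0.005,-0.001,0.092,0,0,0],
  [0.2,-0.005,-0.001,0.092,0,0,0],
  [0.1,-0.005,-0.001,0.092,0,0,0],
  [0.1,-0.005,-0.001,0.092,0,0,0],
  [0.1,-0.005,-0.001,0.092,0,0,0],
], force=40)

```text
t: 4.1
tcp_pos: [0.465, -0.2366, 0.0183]
eef_rot: [3.14, 0.001, 1.687]
force: [-0.0, -0.3, 0.3]
gripper_width: 0.0461
gripper_force: 0.0
```

send_rows([
  [0.0,0,0,0,0,0,0],
  [0.0,0,0,0,0,0,0],
  [0.0,0,0,0,0,0,0],
  [0.0,0,0,0,0,0,0],
  [0,0,0,-0.05,0,0,0],
  [0,0,0,-0.1,0,0,0],
  [0,0,0,-0.1,0,0,0],
])

```text
t: 4.8
tcp_pos: [0.4678, -0.2385, 0.1235]
eef_rot: [3.133, 0.008, 1.687]
force: [-0.4, -0.3, 0.1]
gripper_width: 0.0006
gripper_force: 0.0
```

```bash
python3 -c "
from h import *
p=np.array([.5791,.1761,-.2181]); n=np.array([-np.sin(p[2]),np.cos(p[2])]); x=np.array([np.cos(p[2]),np.sin(p[2])])
m=p[:2]-.092*n-.0201*x; print('mouth',m)
g=m-n*(.124+.05); print(g); goto([*g,.058],np.pi/2+p[2])
S=snap('side','s3.png');T=snap('top','t3.png')
cv2.imwrite('pics/c3.png',np.hstack([cv2.resize(S['img'][140:280,190:330],(400,400)),cv2.resize(T['img'][150:250,150:350],(400,400))])[:,:,::-1])
"
```

```text
mouth [0.53956966 0.09062859]
[ 0.50192041 -0.07924941]
shift [0.1548 0.0518 0.0647] turn [0.0101 0.0063 0.3342]
```

View pics/c3.png

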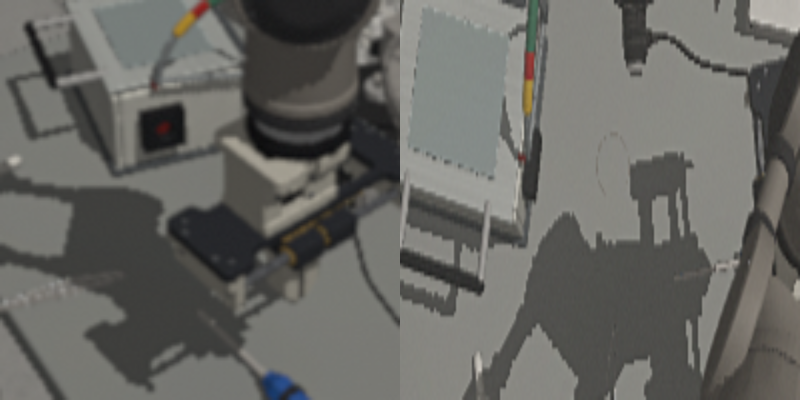

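```bash
python3 -c "
from h import *
S=snap('side');T=snap('top')
for nm,d in (('s',S),('t',T)):
  for fn in ({'s':['side0.png','s2.png','s3.png'],'t':['top0.png','t3.png']})[nm]:
    im=cv2.imread('pics/'+fn).astype(int); m=(im[:,:,0]-im[:,:,2]>50); m[:150]=0
    l,lab,st,ce=cv2.connectedComponentsWithStats(m.astype(np.uint8)); 
    for i in range(1,l):
      if st[i,4]>15: print(fn,st[i],ce[i].round(1),atz(d,*ce[i],.018))
s=arm.sense();print(s['tcp_pos'],s['gripper_width'],proj(S,s['tcp_pos']),proj(S,s['tcp_pos']+[0,0,-.014]))
cv2.imwrite('pics/c4.png',cv2.resize(S['img'][190:310,220:340],(600,600))[:,:,::-1])
"
```

```text
side0.png [480 180  16  93 184] [487.6 225.5] [ 1.02478814 -0.38297062  0.018     ]
side0.png [412 210  27  20 329] [424.7 217.8] [ 0.90364502 -0.27036753  0.018     ]
side0.png [283 271   9   9  54] [286.5 274.4] [ 0.4619898  -0.23033867  0.018     ]
side0.png [290 277  22  23 235] [300.7 288.1] [ 0.46734218 -0.28241122  0.018     ]
s2.png [490 153   9   5  24] [493.3 155.6] [ 1.32982958 -0.18282517  0.018     ]
s2.png [488 161   8   3  17] [492.1 161.7] [ 1.29626667 -0.202463    0.018     ]
s2.png [480 180  16  95 209] [487.3 225. ] [ 1.02586597 -0.38150067  0.018     ]
s2.png [412 210  27  20 353] [424.2 218.1] [ 0.90179242 -0.27044323  0.018     ]
s2.png [282 270  10  11  61] [286.2 274.3] [ 0.4615702  -0.22977639  0.018     ]
s2.png [290 277  22  23 246] [300.6 288.3] [ 0.46696879 -0.28261597  0.018     ]
s3.png [490 153   9   5  23] [493.4 155.6] [ 1.33031059 -0.18301996  0.018     ]
s3.png [480 180  16  95 209] [487.3 225. ] [ 1.02586597 -0.38150067  0.018     ]
s3.png [412 210  27  20 354] [424.2 218.1] [ 0.90174261 -0.27046507  0.018     ]
s3.png [282 270  10  11  61] [286.2 274.3] [ 0.4615702  -0.22977639  0.018     ]
s3.png [290 277  22  23 246] [300.6 288.3] [ 0.46696879 -0.28261597  0.018     ]
top0.png [333 207  21  10 143] [343.3 212. ] [ 0.46954582 -0.28217097  0.018     ]
top0.png [321 211  10   8  51] [326.  214.2] [ 0.46417619 -0.23127177  0.018     ]
[ 0.46366346 -0.23578591  0.11621634] 0.0006602967944729606 [289.69616192 248.35214462] [289.48938134 252.45562549]
```

View pics/c4.png

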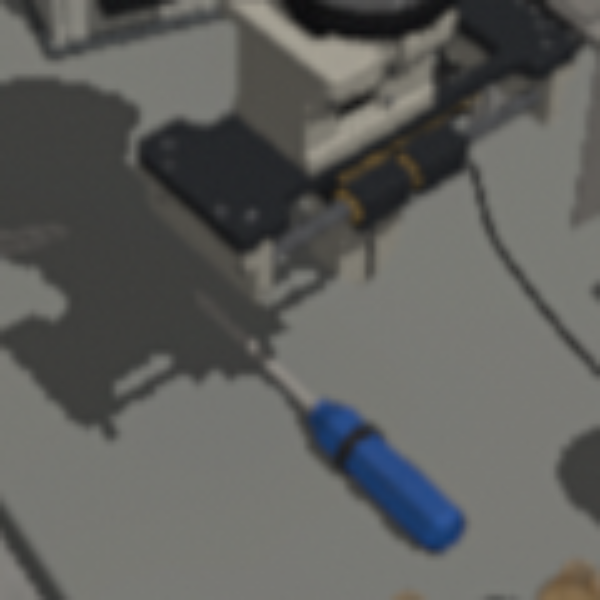

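send_rows([
  [0,0,0.04,0.0,0,0,0],
  [0,0,0.04,0.045,0,0,0],
  [0,0,0.04,0.085,0,0,0],
  [0,0,0.04,0.095,0,0,0],
  [0,0,0.04,0.1,0,0,0],
  [0,0,0.04,0.1,0,0,0],
])

```text
t: 5.6
tcp_pos: [0.5043, -0.2319, 0.0174]
eef_rot: [-3.141, -0.0, 1.687]
force: [-0.4, -1.1, 0.4]
gripper_width: 0.0003
gripper_force: 0.0
```

```bash
python3 -c "
from h import *
S=snap('side');s=arm.sense();print(s['tcp_pos'],s['force'],proj(S,s['tcp_pos']+[0,0,-.014]))
cv2.imwrite('pics/c5.png',cv2.resize(S['img'][200:320,230:350],(600,600))[:,:,::-1])
"
```

```text
[ 0.50479946 -0.2322092   0.01829692] [-0.61191564  0.03557114 -0.22958797] [300.83180848 271.25927215]
```

View pics/c5.png

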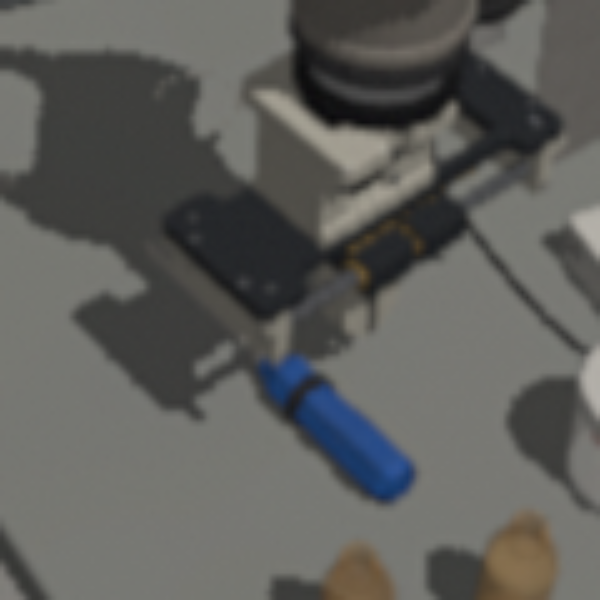

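send_rows([
  [0,0,0,0.003,0,0,0],
  [0,0,0,0.003,0,0,0],
  [0,0,0,0.003,0,0,0],
])

```text
t: 5.95
tcp_pos: [0.5045, -0.2319, 0.0151]
eef_rot: [3.14, 0.001, 1.687]
force: [0.3, -0.6, -0.5]
gripper_width: 0.0005
gripper_force: 0.0
```

send_rows([
  [0,0,0,0.002,0,0,0],
  [0,0,0,0.002,0,0,0],
  [0,0,0,0.002,0,0,0],
])

```text
t: 6.25
tcp_pos: [0.5042, -0.2317, 0.0123]
eef_rot: [3.142, -0.0, 1.687]
force: [-0.0, -0.5, -0.8]
gripper_width: 0.0006
gripper_force: 0.0
```

send_rows([
  [0,0,0,0.002,0,0,0],
  [0,0,0,0.004,0,0,0],
  [0,0,0,0.004,0,0,0],
])

```text
t: 6.55
tcp_pos: [0.504, -0.2315, 0.0079]
eef_rot: [-3.141, -0.001, 1.687]
force: [-0.1, 0.3, -0.2]
gripper_width: 0.0004
gripper_force: 0.0
```

send_rows([
  [0,0,0,0.002,0,0,0],
  [0,0,0,0.003,0,0,0],
  [0,0,0,0.003,0,0,0],
])

```text
t: 6.85
tcp_pos: [0.5041, -0.2316, 0.0051]
eef_rot: [-3.141, -0.0, 1.687]
force: [0.6, 0.1, -0.2]
gripper_width: 0.0002
gripper_force: 0.0
```

send_rows([
  [0,0,0,0.002,0,0,0],
  [0,0,0,0.004,0,0,0],
  [0,0,0,0.004,0,0,0],
])

```text
t: 7.15
tcp_pos: [0.504, -0.2316, 0.001]
eef_rot: [-3.141, -0.0, 1.687]
force: [-0.2, -0.5, -0.3]
gripper_width: 0.0004
gripper_force: 0.0
```

send_rows([
  [0,0,0,0.002,0,0,0],
  [0,0,0,0.003,0,0,0],
  [0,0,0,0.003,0,0,0],
])

```text
t: 7.45
tcp_pos: [0.5041, -0.2316, -0.0019]
eef_rot: [-3.141, -0.0, 1.687]
force: [-0.7, -0.3, 0.2]
gripper_width: 0.0007
gripper_force: 0.0
```

send_rows([
  [0,0,0,0.002,0,0,0],
  [0,0,0,0.003,0,0,0],
  [0,0,0,0.003,0,0,0],
])

```text
t: 7.75
tcp_pos: [0.5041, -0.2316, -0.0049]
eef_rot: [-3.141, -0.0, 1.687]
force: [0.5, -0.1, -1.0]
gripper_width: 0.0003
gripper_force: 0.0
```

send_rows([
  [0,0,0,0.001,0,0,0],
  [0,0,0,0.002,0,0,0],
  [0,0,0,0.002,0,0,0],
])

```text
t: 8.05
tcp_pos: [0.5041, -0.2316, -0.0068]
eef_rot: [-3.141, -0.0, 1.687]
force: [-0.3, -0.1, -0.7]
gripper_width: 0.0008
gripper_force: 0.0
```

send_rows([
  [0,0,0,0.001,0,0,0],
  [0,0,0,0.002,0,0,0],
  [0,0,0,0.002,0,0,0],
])

```text
t: 8.35
tcp_pos: [0.5041, -0.2316, -0.0089]
eef_rot: [-3.141, -0.0, 1.687]
force: [0.2, -0.4, -0.2]
gripper_width: 0.001
gripper_force: 0.0
```

send_rows([
  [0,0,0,0.001,0,0,0],
  [0,0,0,0.002,0,0,0],
  [0,0,0,0.002,0,0,0],
])

```text
t: 8.65
tcp_pos: [0.5041, -0.2316, -0.0109]
eef_rot: [-3.141, -0.0, 1.687]
force: [0.3, -0.1, 0.6]
gripper_width: 0.0004
gripper_force: 0.0
```

```bash
python3 -c "
from h import *
S=snap('side','s6.png');s=arm.sense();print(s['tcp_pos'],s['force'],s['qpos'],proj(S,s['tcp_pos']+[0,0,-.014]))
cv2.imwrite('pics/c6.png',cv2.resize(S['img'][220:300,260:340],(600,600))[:,:,::-1])
"
```

```text
[ 0.50414004 -0.23165779 -0.01080039] [-0.69543704 -0.16048766 -0.31873564] [-5.68933567e-01  6.64353954e-01  1.68533014e+00  1.31896867e-04
  7.92100992e-01 -6.84979794e-01] [299.91265972 278.56161549]
```

View pics/c6.png

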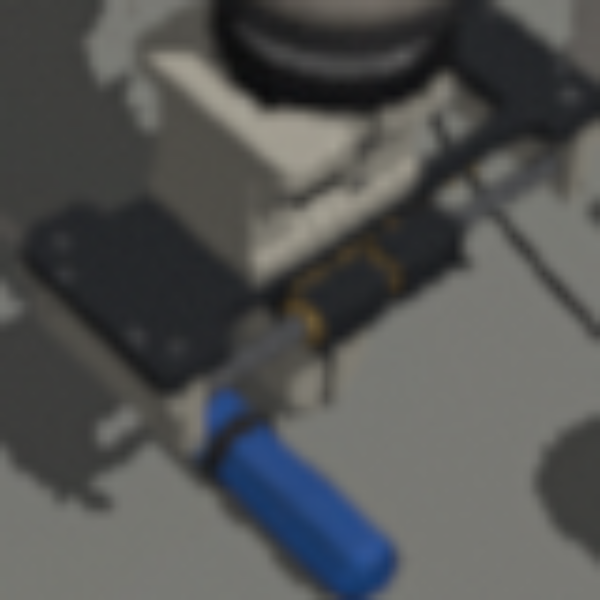

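send_rows([
  [0,0,0,0.001,0,0,0],
  [0,0,0,0.002,0,0,0],
  [0,0,0,0.002,0,0,0],
])

```text
t: 9.0
tcp_pos: [0.5041, -0.2316, -0.0129]
eef_rot: [-3.141, -0.0, 1.687]
force: [0.4, 0.5, -0.3]
gripper_width: 0.0004
gripper_force: 0.0
```

send_rows([
  [0,0,0,0.001,0,0,0],
  [0,0,0,0.002,0,0,0],
  [0,0,0,0.002,0,0,0],
])

```text
t: 9.3
tcp_pos: [0.5043, -0.2317, -0.0141]
eef_rot: [3.141, 0.0, 1.687]
force: [-1.7, 1.2, 6.1]
gripper_width: 0.0004
gripper_force: 2.9
```

send_rows([
  [0,0,0,0.001,0,0,0],
  [0,0,0,0.002,0,0,0],
  [0,0,0,0.002,0,0,0],
])

```text
t: 9.6
tcp_pos: [0.5043, -0.2318, -0.0142]
eef_rot: [3.141, 0.001, 1.687]
force: [-5.2, 2.9, 22.1]
gripper_width: 0.0004
gripper_force: 11.2
```

send_rows([
  [0.3,0,0,-0.03,0,0,0],
  [0.6,0,0,-0.06,0,0,0],
  [0.8,0.0,-0.02,-0.065,0,0,0],
  [0.8,-0.003,-0.04,-0.065,0,0,0],
  [0.8,-0.003,-0.04,-0.065,0,0,0],
  [0.8,-0.003,-0.04,-0.065,0,0,0],
  [0.8,-0.003,-0.04,-0.065,0,0,0],
  [0.8,-0.003,-0.04,-0.04,0,0,0],
  [0.8,-0.003,-0.04,-0.015,0,0,0],
  [0.8,-0.003,-0.04,-0.006,0,0,0],
  [0.8,-0.003,-0.04,-0.006,0,0,0],
])

```text
t: 10.7
tcp_pos: [0.4644, -0.2386, -0.012]
eef_rot: [-3.139, -0.002, 1.687]
force: [-0.8, 0.5, -0.9]
gripper_width: 0.0732
gripper_force: 0.0
```

send_rows([
  [0,0,0,0,0,0,0],
  [0,0,0,0,0,0,0],
  [0,0,0,0,0,0,0],
  [0,0,0,0,0,0,0],
  [0,0,0,0,0,0,0],
  [0,0,0,0,0,0,0],
  [0,0,0,0,0,0,0],
])

```text
t: 11.4
tcp_pos: [0.4649, -0.2393, -0.0106]
eef_rot: [3.141, 0.0, 1.687]
force: [0.5, 0.1, 1.5]
gripper_width: 0.0253
gripper_force: 40.0
```

send_rows([
  [0,0,0,-0.03,0,0,0],
  [0,0,0,-0.06,0,0,0],
  [0,0.04,0.015,-0.06,0,0,0.1],
  [0,0.08,0.03,-0.06,0,0,0.2],
  [0,0.12,0.043,-0.06,0,0,0.3],
  [0,0.15,0.055,-0.05,0,0,0.334],
  [0,0.158,0.056,-0.041,0,0,0.334],
  [0,0.158,0.056,-0.041,0,0,0.334],
  [0,0.158,0.056,-0.041,0,0,0.334],
])

```text
t: 12.3
tcp_pos: [0.5019, -0.0766, 0.0301]
eef_rot: [-3.141, 0.0, 1.353]
force: [-0.3, 0.5, -1.0]
gripper_width: 0.025
gripper_force: 40.0
```

```bash
python3 -c "
from h import *
S=snap('side','s7.png');T=snap('top','t7.png');s=arm.sense();print(s['tcp_pos'],s['eef_rot'],s['gripper_width'])
cv2.imwrite('pics/c7.png',np.hstack([cv2.resize(S['img'][150:250,210:310],(500,500),interpolation=2),cv2.resize(T['img'][150:250,190:250],(300,500),interpolation=2)])[:,:,::-1])
"
```

```text
[ 0.50226064 -0.07722382  0.03056016] [3.14105484e+00 1.78667637e-04 1.35156798e+00] 0.025093947350229125
```

View pics/c7.png

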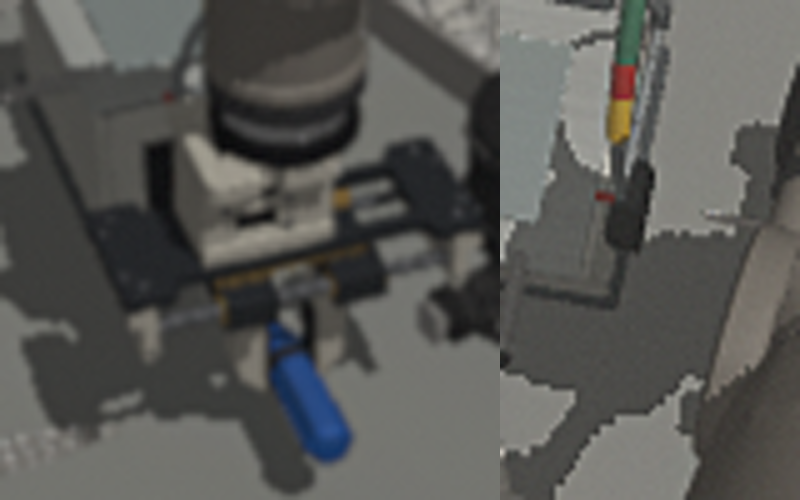

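Run:
```python
from h import *
S=snap('side');T=snap('top');s=arm.sense()
def cc(fn,box,f,mn=4):
    im=cv2.imread('pics/'+fn).astype(int);x0,y0,x1,y1=box;m=f(im[y0:y1,x0:x1]).astype(np.uint8)
    n,l,st,ce=cv2.connectedComponentsWithStats(m)
    for i in range(1,n):
        if st[i,4]>=mn: 
            pts=np.argwhere(l==i)[:,::-1].astype(np.float32); print(fn,st[i]+[x0,y0,0,0,0],(ce[i]+[x0,y0]).round(2),(cv2.boxPoints(cv2.minAreaRect(pts))+[x0,y0]).round(1).tolist())
dark=lambda im:im.max(2)<45
red=lambda im:(im[:,:,2]-im[:,:,1]>25)
cc('side0.png',(230,165,265,205),dark);cc('side0.png',(230,165,265,205),red,2)
cc('top0.png',(195,170,235,205),dark);cc('top0.png',(195,170,235,205),red,2)
blue=lambda im:(im[:,:,0]-im[:,:,2]>40)
cc('s7.png',(250,200,300,250),blue)
c=s['tcp_pos'];n=np.array([.2164,.9763,0]);A=np.array([c[0],c[1],.055])
for k in (.121,.022,-.03,-.075): print(k,proj(S,A+k*n).round(1),proj(T,A+k*n).round(1))
m=np.array([.5396,.0906,.055]);print('mouth',proj(S,m),proj(T,m))
x=np.array([.9763,-.2164,0])
for a in(-.023,.023):
  for b in(-.023,.023): print(proj(S,m+a*x+[0,0,b]).round(1),proj(T,m+a*x+[0,0,b]).round(1))
```

```text
side0.png [239 177  16  16 191] [246.19 184.37] [[238.2, 178.0], [253.0, 176.6], [254.3, 191.1], [239.5, 192.4]]
side0.png [245 183   4   4  11] [246.64 184.36] [[244.6, 184.2], [247.8, 182.6], [248.8, 184.6], [245.6, 186.2]]
top0.png [219 184   2   2   4] [219.5 184.5] [[219.0, 184.0], [220.0, 184.0], [220.0, 185.0], [219.0, 185.0]]
top0.png [218 187   2   4   5] [218.8 188.4] [[218.0, 187.0], [219.0, 187.0], [219.0, 190.0], [218.0, 190.0]]
top0.png [212 197   6   3   9] [215.22 198.33] [[212.0, 197.0], [217.0, 197.0], [217.0, 199.0], [212.0, 199.0]]
top0.png [213 170   3   8  20] [214.1 173.6] [[213.0, 170.0], [215.0, 170.0], [215.0, 177.0], [213.0, 177.0]]
top0.png [209 189   4   1   4] [210.5 189. ] [[212.0, 189.0], [212.0, 189.0], [209.0, 189.0], [209.0, 189.0]]
s7.png [264 215   4   5  15] [265.13 217.07] [[264.0, 215.0], [267.0, 215.0], [267.0, 219.0], [264.0, 219.0]]
s7.png [264 221  16  21 188] [271.86 231.06] [[263.0, 223.0], [271.0, 219.0], [281.0, 239.0], [273.0, 243.0]]
0.121 [252.8 193.5] [231.2 192.6]
0.022 [264.2 215.6] [265.6 199.3]
-0.03 [270.9 228.3] [283.7 202.8]
-0.075 [277.  240.1] [299.4 205.9]
mouth [247.41890707 183.08731467] [213.63590149 189.09665378]
[240.3 190.7] [212.8 198.1]
[239.7 178.6] [211.  195.8]
[254.9 187.4] [216.2 182.7]
[254.6 175.3] [214.5 179.7]
```

Run:
```python
from h import *
S=snap('side');T=snap('top');s=arm.sense()
P=atz(S,246.3,184.4,.055);c=np.array([.5791,.1761,0]);x=np.array([.9763,-.2164,0]);n=np.array([.2164,.9763,0])
print(P,'local',(P-c)@x,(P-c)@n,proj(T,P))
for a in(-.023,.023):
  for b in(-.023,.023): print(proj(S,P+a*x+[0,0,b]).round(1),proj(T,P+a*x+[0,0,b]).round(1))
tip=s['tcp_pos']+.121*n
print('tip->mouth along n',(P-tip)@n,'along x',(P-tip)@x, s['tcp_pos'])
im=cv2.imread('pics/top0.png');print(im[176:206:1,206:224].max(2))
```

```text
[0.53366117 0.08700937 0.055     ] local -0.02508271851560838 -0.09681214509777099 [214.92201274 191.13922047]
[239.2 192. ] [214.1 200.2]
[238.5 179.9] [212.3 197.9]
[253.8 188.7] [217.4 184.7]
[253.5 176.6] [215.8 181.8]
tip->mouth along n 0.04571048987941177 along x -0.004728725835361551 [ 0.50220162 -0.0767738   0.03055615]
[[144 142 145 145 151  97 117 137 148 152 114 131  80  71  80 130 124 127]
 [142 142 145 144 150 108 122 144 156 130 124 120  76  76  84 128 125 125]
 [143 141 142 142 146 134 106 105 116  91 127 101  76  75 106 127 125 122]
 [145 143 143 142 145 148  73  87 101  86 131 103  79  74 127 126 125 125]
 [145 147 144 145 155 153  65  88  87 103 131 112  83  82 131 127 124 125]
 [149 143 145 143 154 179  70  95  83 118 138  79  79  80 130 127 126 124]
 [147 146 145 145 140 185  72  80  84 128 104  54  49  60 135 129 126 123]
 [151 147 144 146 126 186  69  82  88 138  71  42  47  45  91 131 127 125]
 [153 148 146 145 139 192  72  80  94 141  57  44  52  43  42 130 128 127]
 [ 94 147 146 151 146 115  69  78  93 113  45  52  50  42  34 134 130 123]
 [ 79 157 156 135 17
[... 780 characters left out ...]
 48 135 129 125 126 126]
 [148 130 179 138 122  46  47  52  53  49  51  42  49 131 129 126 128 124]
 [149 137 174 118 123  57  43  44  46  49  42  40 101 130 129 126 126 126]
 [153 139 176 109 124  78  55  48  42  42  39  32 104 130 128 126 125 128]
 [155 165 170 117 119 119  82  60  79  75 101  66 128 129 126 129 125 126]
 [139 180 151 118 117 127  80  53  79  92 131 124 131 126 126 126 127 126]
 [118 134 103 118 120 123 103  74  78 109 131 127 128 128 127 127 125 127]
 [137 176  97 107 119 122 112  77  75 102 129 125 126 125 127 127 127 124]
 [139 178 106  95 116 123 104  76  84 127 128 127 127 126 125 126 125 127]
 [110 125 110 117 100 118  83  77  81 131 127 127 126 126 124 128 127 126]]
```

send_rows([
  [0,0.015,-0.0025,0,0,0,0],
  [0,0.027,-0.0025,0,0,0,0],
  [0,0.035,-0.0025,0,0,0,0],
  [0,0.041,-0.0025,0,0,0,0],
  [0,0.041,-0.0025,0,0,0,0],
])

```text
t: 13.1
tcp_pos: [0.5087, -0.0344, 0.0303]
eef_rot: [3.142, 0.0, 1.355]
force: [0.1, -0.7, -0.6]
gripper_width: 0.025
gripper_force: 40.0
```

send_rows([
  [0,0.003,0,0,0,0,0],
  [0,0.005,0,0,0,0,0],
  [0,0.005,0,0,0,0,0],
])

```text
t: 13.4
tcp_pos: [0.5095, -0.0307, 0.0302]
eef_rot: [-3.141, 0.0, 1.353]
force: [-2.2, -4.3, -0.7]
gripper_width: 0.0252
gripper_force: 40.0
```

send_rows([
  [0,0.001,0,0,0,0,0],
  [0,0.002,0,0,0,0,0],
  [0,0.002,0,0,0,0,0],
])

```text
t: 13.7
tcp_pos: [0.5097, -0.0304, 0.0303]
eef_rot: [-3.141, 0.003, 1.353]
force: [-3.4, -12.5, -0.9]
gripper_width: 0.0254
gripper_force: 40.0
```

Run:
```python
from h import *
S=snap('side','s8.png');T=snap('top','t8.png')
a=np.hstack([cv2.resize(cv2.imread('pics/side0.png')[120:220,190:290],(400,400),interpolation=2),cv2.resize(S['img'][120:220,190:290][:,:,::-1],(400,400),interpolation=2)])
cv2.imwrite('pics/c8.png',a)
b0=cv2.imread('pics/top0.png').astype(int);b=cv2.imread('pics/t8.png').astype(int)
ys,xs=np.where(np.abs(b-b0).max(2)[205:235,135:200]>40);print('handle diff px',len(ys))
red=lambda im:[(x+140,y+170) for y,x in np.argwhere(((im[:,:,2]-im[:,:,1])>40)[170:230,140:225])]
print(red(b0),red(b))
```

```text
handle diff px 748
[(np.int64(209), np.int64(189)), (np.int64(210), np.int64(189)), (np.int64(211), np.int64(189)), (np.int64(212), np.int64(189))] [(np.int64(209), np.int64(188)), (np.int64(210), np.int64(188)), (np.int64(211), np.int64(188)), (np.int64(211), np.int64(189))]
```

View pics/c8.png

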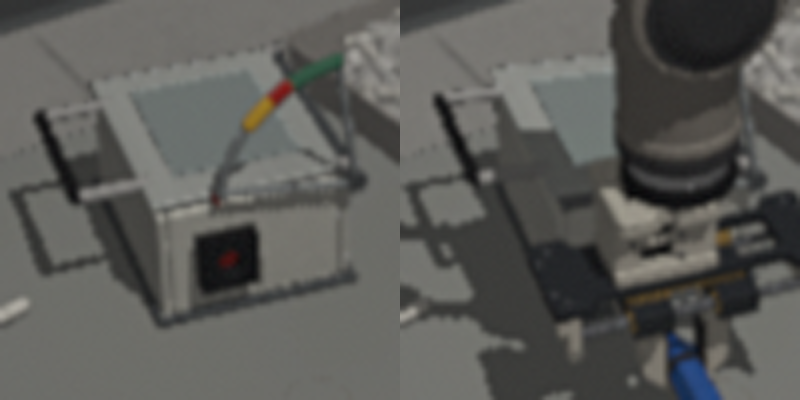

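send_rows([
  [0,-0.025,0,0,0,0,0],
  [0,-0.06,0,0,0,0,0],
  [0,-0.1,0,0,0,0,-0.1],
  [0,-0.15,0.001,0,0,0,-0.2],
  [0,-0.19,0.001,0,0,0,-0.3],
  [0,-0.214,0.001,0.01,0,0,-0.334],
  [0,-0.214,0.001,0.025,0,0,-0.334],
  [0,-0.214,0.001,0.035,0,0,-0.334],
  [0,-0.214,0.001,0.039,0,0,-0.334],
  [0,-0.214,0.001,0.04,0,0,-0.334],
  [0,-0.214,0.001,0.04,0,0,-0.334],
])

```text
t: 14.9
tcp_pos: [0.4652, -0.2371, -0.0095]
eef_rot: [3.141, -0.0, 1.688]
force: [1.1, -0.2, -0.7]
gripper_width: 0.0252
gripper_force: 40.0
```

send_rows([
  [0,0,0,0.001,0,0,0],
  [0,0,0,0.0012,0,0,0],
  [0,0,0,0.0012,0,0,0],
])

```text
t: 15.2
tcp_pos: [0.4651, -0.2376, -0.0105]
eef_rot: [3.141, 0.0, 1.687]
force: [0.7, 0.2, 0.1]
gripper_width: 0.0255
gripper_force: 40.0
```

send_rows([
  [0.43,0,0,0,0,0,0],
  [0.43,0,0,0,0,0,0],
  [0.43,0,0,0,0,0,0],
  [0.43,0,0,-0.02,0,0,0],
  [0.43,0,0,-0.06,0,0,0],
  [0.43,0,0,-0.11,0,0,0],
  [0.43,0,0,-0.16,0,0,0],
  [0.43,0,0,-0.21,0,0,0],
  [0.43,0,0,-0.21,0,0,0],
])

```text
t: 16.1
tcp_pos: [0.4678, -0.2397, 0.2063]
eef_rot: [3.131, 0.009, 1.687]
force: [0.4, -0.5, 0.1]
gripper_width: 0.0393
gripper_force: 0.0
```

send_rows([
  [0.43,0.048,0.005,0,0,0,0.04],
  [0.43,0.096,0.01,0,0,0,0.08],
  [0.43,0.144,0.015,0,0,0,0.12],
  [0.43,0.192,0.02,0,0,0,0.16],
  [0.43,0.24,0.025,0,0,0,0.2],
  [0.43,0.288,0.03,0,0,0,0.24],
  [0.43,0.336,0.035,0,0,0,0.28],
  [0.43,0.384,0.04,0,0,0,0.334],
  [0.43,0.42,0.044,0,0,0,0.334],
  [0.43,0.438,0.044,0,0,0,0.334],
  [0.43,0.438,0.044,0,0,0,0.334],
  [0.43,0.438,0.044,0,0,0,0.334],
])

```text
t: 17.3
tcp_pos: [0.4574, 0.2023, 0.1985]
eef_rot: [-3.141, 0.001, 1.354]
force: [0.4, -1.7, 0.1]
gripper_width: 0.0395
gripper_force: 0.0
```

Run:
```python
from h import *
S=snap('side','s9.png');T=snap('top','t9.png');s=arm.sense();print(s['tcp_pos'],s['eef_rot'],s['gripper_width'])
im=S['img'].astype(int);sub=im[135:180,190:225].max(2)<45
n,l,st,ce=cv2.connectedComponentsWithStats(sub.astype(np.uint8))
for i in range(1,n):
    if st[i,4]>8: print(st[i],ce[i]+[190,135])
c=np.array([.5791,.1761,0]);x=np.array([.9763,-.2164,0]);nn=np.array([.2164,.9763,0])
for th in(0,.09,.12):
    H=c+(.075-.2*np.cos(th))*x+[0,0,.105+.2*np.sin(th)];print(th,H,proj(S,H),proj(S,H+.055*nn),proj(S,H-.055*nn))
b=lambda im:[(m.sum(),np.argwhere(m).mean(0)[::-1]) for m in [(im[240:330,250:330,2]-im[240:330,250:330,0]>50)]]
print(b(im),b(cv2.imread('pics/s7.png')[:,:,::-1].astype(int)),b(cv2.imread('pics/side0.png')[:,:,::-1].astype(int)))
cv2.imwrite('pics/c9.png',np.hstack([cv2.resize(S['img'][120:240,160:280],(400,400),interpolation=2),cv2.resize(S['img'][210:330,240:360],(400,400),interpolation=2)])[:,:,::-1])
```

```text
[0.45779797 0.20150469 0.1988135 ] [-3.14121572e+00  4.88960726e-04  1.35178262e+00] 0.03940856400153495
[ 9  9 11 23 68] [204.01470588 155.55882353]
[24 31  7 14 24] [217.  172.5]
0 [0.4570625 0.20315   0.105    ] [204.18215822 159.45930686] [200.06790986 149.71405597] [208.56533298 169.84155267]
0.09 [0.45785277 0.20297483 0.12297571] [203.86578475 154.46291376] [199.72510411 144.78648703] [208.27965968 164.77777286]
0.12 [0.45846669 0.20283876 0.12894244] [203.87833641 152.76049634] [199.7254098  143.10919806] [208.30610178 163.05051305]
[(np.int64(294), array([47.48979592, 44.91836735]))] [(np.int64(10), array([25. ,  0.3]))] [(np.int64(289), array([48.06574394, 45.58477509]))]
```

send_rows([
  [0.43,0.001,0,0.04,0,0,0],
  [0.43,0.001,0,0.075,0,0,0],
  [0.43,0.001,0,0.1,0,0,0],
  [0.43,0.001,0,0.109,0,0,0],
  [0.43,0.001,0,0.109,0,0,0],
  [0.0,0.001,0,0.109,0,0,0],
  [0.0,0.001,0,0.109,0,0,0],
  [0.0,0.001,0,0.109,0,0,0],
  [0.0,0.001,0,0.109,0,0,0],
  [0.0,0.001,0,0.109,0,0,0],
], force=25)

```text
t: 18.4
tcp_pos: [0.4581, 0.2037, 0.0907]
eef_rot: [3.141, -0.001, 1.353]
force: [0.1, 1.1, 1.2]
gripper_width: 0.0109
gripper_force: 25.0
```

send_rows([
  [0,0.0,0.001,-0.009,0,0,0],
  [0,0.0,0.0033,-0.0228,0,0,0],
  [0,0.0,0.0082,-0.0421,0,0,0],
  [0,0.0,0.0151,-0.0609,0,0,0],
  [0,0.0,0.0238,-0.0789,0,0,0],
  [0,0.0,0.0342,-0.0959,0,0,0],
  [0,0.0,0.0342,-0.0959,0,0,0],
])

```text
t: 19.1
tcp_pos: [0.4917, 0.1964, 0.1887]
eef_rot: [3.141, -0.001, 1.353]
force: [-5.6, 3.0, 1.8]
gripper_width: 0.011
gripper_force: 25.0
```

send_rows([
  [0,0.0,0.0121,-0.016,0,0,0],
  [0,0.0,0.0257,-0.0306,0,0,0],
  [0,0.0,0.0408,-0.0438,0,0,0],
  [0,0.0,0.057,-0.0554,0,0,0],
  [0,0.0,0.0744,-0.0654,0,0,0],
  [0,0.0,0.0889,-0.072,0,0,0],
  [0,0.0,0.0926,-0.0735,0,0,0],
  [0,0.0,0.0926,-0.0735,0,0,0],
])

```text
t: 19.9
tcp_pos: [0.5824, 0.1767, 0.2616]
eef_rot: [3.139, -0.002, 1.353]
force: [-1.8, 2.5, 6.6]
gripper_width: 0.0107
gripper_force: 25.0
```

Run:
```python
from h import *
S=snap('side','s10.png');T=snap('top','t10.png');s=arm.sense();print(s['tcp_pos'],s['force'],s['gripper_width'])
c=np.array([.5791,.1761,0]);x=np.array([.9763,-.2164,0])
h=c+.075*x+[0,0,.105];d=s['tcp_pos']+[0,0,.033]-h; print('angle',np.arctan2(d[2],-d@x),'r',np.hypot(d[2],d@x))
nn=np.array([.2164,.9763,0])
for th in (.8,1.08,1.2): 
  Q=h-.102*nn+.105*(-np.cos(th)*x+np.array([0,0,np.sin(th)]));print(th,proj(S,Q),proj(T,Q))
cv2.imwrite('pics/c10.png',np.hstack([cv2.resize(S['img'][80:220,170:310],(400,400),interpolation=2),cv2.resize(T['img'][130:230,150:250],(400,400),interpolation=2)])[:,:,::-1])
```

```text
[0.58188537 0.17686403 0.26141078] [-2.55133911  2.11781515  6.19889626] 0.011188262456919161
angle 1.2054866141488658 r 0.2027924133447797
0.8 [254.66047387 148.32001436] [214.01847367 173.15426287]
1.08 [262.65242898 141.45736831] [215.28782358 162.53011709]
1.2 [266.54441413 139.0679357 ] [216.04156487 157.5960687 ]
```

send_rows([
  [0,0,0,0,0,0,0],
  [0,0,-0.0092,0.0037,0,0,0],
  [0,0,-0.0182,0.0082,0,0,0],
  [0,0,-0.027,0.013,0,0,0],
  [0,0,-0.0356,0.0181,0,0,0],
  [0,0,-0.0438,0.0237,0,0,0],
  [0,0,-0.0518,0.0297,0,0,0],
  [0,0,-0.06,0.0362,0,0,0],
  [0,0,-0.0669,0.0429,0,0,0],
  [0,0,-0.0669,0.0429,0,0,0],
  [0,0,-0.0669,0.0429,0,0,0],
])

```text
t: 21.1
tcp_pos: [0.5163, 0.1907, 0.217]
eef_rot: [-3.141, -0.0, 1.353]
force: [-1.3, 2.1, 2.3]
gripper_width: 0.0108
gripper_force: 25.0
```

Run:
```python
from h import *
S=snap('side','s11.png');T=snap('top','t11.png');s=arm.sense();print(s['tcp_pos'],s['force'],s['gripper_width'])
c=np.array([.5791,.1761,0]);x=np.array([.9763,-.2164,0])
h=c+.075*x+[0,0,.105];d=s['tcp_pos']+[0,0,.033]-h; print('angle',np.arctan2(d[2],-d@x),'r',np.hypot(d[2],d@x))
f=lambda n,t:np.hstack([cv2.resize(cv2.imread(n)[110:170,220:300],(400,300),interpolation=2),cv2.resize(cv2.imread(t)[140:200,190:240],(400,300),interpolation=2)])
cv2.imwrite('pics/c11.png',np.vstack([f('pics/s10.png','pics/t10.png'),f('pics/s11.png','pics/t11.png')]))
```

```text
[0.51642603 0.19067919 0.21717151] [-2.42648933  2.32236186  3.48855424] 0.010896545075623144
angle 0.8058817222447303 r 0.20122423217776408
```

View pics/c11.png

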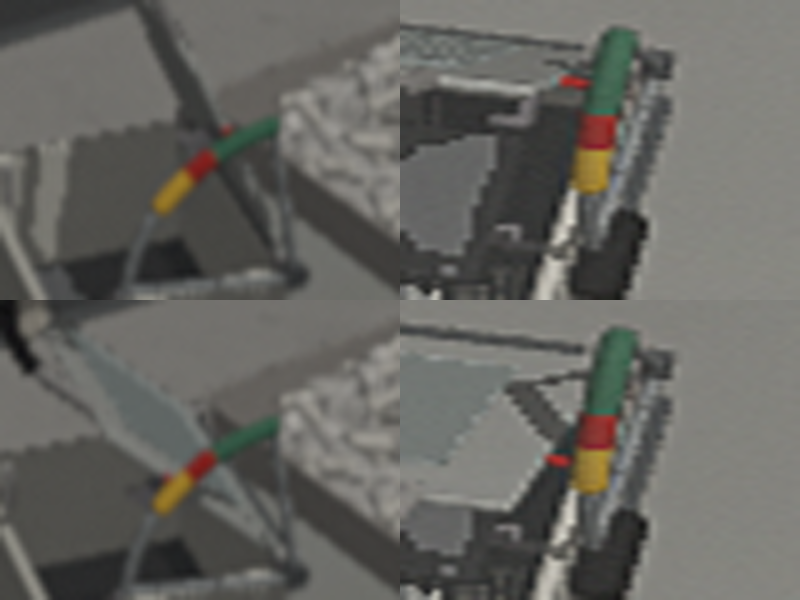

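The picture shows the red pointer in green at the top of the swing (top view, about (575,80)). It is now beside the middle of the yellow part (about (560,460)), and the gripper still holds the handle. Handing the job in.

```bash
python3 -c "
from rig import arm
print(arm.finish_job())"
```

```text
the job is handed in; nothing more can be done
None
```

Job handed in: I pressed the button with the screwdriver until the cover popped ajar and laid the screwdriver back where it was. I then lifted the cover into green (about 1.2 rad) and lowered it to yellow (about 0.8 rad), with the handle still gripped; my first try at gripping the screwdriver missed (reported tool height about 28 mm too low), and no result came back.

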